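Stop the toy garden table rocking on its patio

TASK

The toy garden table wobbles on its round patio because its one longer, yellow foot is standing up on the paving instead of down in the gap where a paving stone is missing. It needs part of a quarter turn clockwise, seen from above: turn it on the patio until the yellow foot is down in the gap and all four feet stand firm, then let go of it. Do not lift it more than about 2 cm while feeling for the place, and leave the loose toys around it where they are.

Things in the scene. Friction and masses are not known exactly. Their poses are not given: they have to be found in the camera images.
- garden_table: loose white toy table, 0.25-0.5 kg, round top 140 mm across, 60 mm high, four 12 mm round legs 52 mm from the middle on +x, +y, -x, -y; the +y leg is yellow and 8 mm LONGER. Origin: middle axis, level with the three short soles; z up. Starts rocking within 4 mm of the patio's middle; needs turning clockwise seen from above (yaw decreasing) by 0.45 to 1.25 rad.
- trough (a point): middle of the terracotta flower trough fixed on the table top, 80 mm above the table's origin: a solid block 64 mm along the table's x, 28 mm along y (grip across this), 40 mm high (60 to 100 mm above the origin); plastic flowers rise 14 mm above it. A table gripped while leaning keeps its lean in the fingers unless the tool leans alike and is then brought upright
- yellow_foot (a point): middle of the sole of the yellow, longer leg, 8 mm below the short soles; a yellow dot on the top's rim is above it. Standing on the paving, this foot makes the table lean 4 to 7 degrees and rock, its origin about 4 mm too high
- patio: round toy patio, fixed; origin at the middle of its underside. 170 mm across, grey rim (radius 66-85 mm) around a flush terracotta ring of stones and a middle (radius 38 mm). Its yaw is always 0 and tells nothing of the gap
- paving (a point): middle of the paved upper face, 20 mm above the tabletop. One stone of the ring is missing: a gap 22 mm wide, radius 38 to 66 mm, straight sides, level black floor 8 mm below the paving. Its direction varies and is hidden under the table. With the yellow foot in it (within 0.09 rad of its centre line, table centred) all four soles touch: level, firm
- wheelbarrow: loose green plastic toy wheelbarrow, 145 x 55 mm, 52 mm high, a bystander; origin under its tub
- toy_bin: loose stainless steel toy bin with clip lid, 70 mm across, 110 mm high, a bystander; origin at the middle of its foot
- gnome: loose ceramic garden gnome, 56 mm across, 117 mm high, a bystander; origin at the middle of its foot
- watering_can: loose blue toy watering can, about 105 x 52 mm, 48 mm high, a bystander; origin at the middle of its foot
- letterbox: red plastic toy letterbox fixed to the tabletop, 52 mm across, 120 mm high, a bystander; origin at the middle of its foot
- fence: wooden picket fence section fixed to the tabletop, 195 mm along its y, 77 mm high, a bystander; origin under its middle
Not all that is in view belongs to the job. There is more than one size of the garden_table; the one meant has the size given above.

How it is judged:
By the outcome, as a careful person would: the job done as asked, in the order asked, and still so for the second after the job is handed in, with the robot touching nothing.
It also fails if it takes over 48 s, if anything falls off the work surface, if the arm or the gripper's body presses on something with over 40 N, if the wrist force passes 120 N, or if a joint passes its speed limit or range.

ROBOT

A 7-joint arm with a two-finger parallel gripper is mounted at the origin on the work surface. World frame = base frame: x ahead of the robot, y to its left, z up, the work surface at z = 0. Lengths are in m, angles in degrees, forces in N, time in s.
With the tool pointing down it reaches from about 0.4 to 0.875 m from the base axis. Payload 6.5 kg.
Tool frame: the origin (TCP) lies midway between the tips of the shut fingers; the grasp point (between the pads) lies 19 mm behind it; z points along the fingers, y is the line along which they close (so a half turn about z gives the same grasp; the last joint's range is limited). The gripper opens to 88 mm and grips with 3 to 60 N. Pads are 18 mm wide; open, the fingers measure 123 mm over their backs; the gripper's body (75 mm by 187 mm) begins 45 mm behind the grasp point.
Start: joints at [60.837, 30.733, -0.252, 88.115, 0.149, 61.152, -4.079], TCP at [0.279, -0.587, 0.21] pointing down, gripper open.
Joint ranges: [-154.64, 154.64], [-21.42, 123.67], [-72.66, 72.17], [13.99, 137.28], [-74.86, 254.86], [10.95, 109.41], [-158.01, 158.01]. Speed limits (degrees/s): [136.94, 136.94, 180, 180, 180, 180, 180].

INTERFACE

Orientations are given as [roll, pitch, yaw] about the fixed x, y, z axes, in that order (R = Rz(yaw) Ry(pitch) Rx(roll)).
In Python, from station import manip gives the robot as it stands.
- The arm moves only by the tool move_arm, never from a script. Its argument "series" is a list of rows, each an object with "jaw": the finger opening in mm, from 0 to 88.1; "offset": the shift along the tool's x, y, z in mm, a list of three; "turn": the turn about the tool's z in units of 5 degrees (1.0 is 5 degrees). In form: [{"jaw": jaw, "offset": [x, y, z], "turn": turn}, ...]. A call has exactly 5 rows; each row is the pose to reach, as a shift and turn from the pose commanded when the call began, along the tool's axes at that moment; what a row does not reach only later rows make up. A row lasts 1/10 s, in which the tool goes at most 50 mm and 8.59 degrees, less where a joint would pass 70% of its speed; a pose out of reach is approached as far as the arm can. A call with a gripper value outside its range is refused whole. The fingers move at their own pace and stop on an object; "force" is the grip in N (left out, the last holds). Time passes only in rows, so rows that repeat a pose let the fingers close, or fill a call up. It gives the time, the measured TCP pose, the force, the opening and the grip force at its end, in the units of the state.
- manip.observe(): the state, without advancing time (a new reading comes with each control period).
- manip.camera(name): name is "scene" or "side" or "wrist"; returns the picture (420x560x3 uint8, red, green, blue); there is no depth.
- manip.camera_model(name): a dict with "fx", "fy", "cx", "cy" (pixels), "world_from_camera" (4x4, takes a point from camera to world coordinates); the wrist camera has in their place "mount" (4x4, takes a point from camera to tool coordinates, whose origin is the TCP and whose axes are the flange's). Camera axes: x right, y down, z forward; pixel columns grow to the right and rows downward; lengths in m; the calibration is good to about 2 mm. A picture is of the moment at which its call begins: read the wrist's pose just before it. camera_model takes no time and is no camera call.
- manip.close_job(): hands the job in; it is judged then, once.
The state is a dict: "t": time; "qpos": joint angles; "dq": joint speeds; "joint_torque": joint torques, N m; "tool_pos": TCP position; "tool_rot": TCP orientation; "ft_force": force on the tool from outside, world axes, zero at the start; "moment": the same for the moment, N m; "width": finger opening in m; "finger_force": force on a finger pad.
Only numpy, scipy, OpenCV 4.12 (cv2) and the standard library are available. Lean on these libraries where they do the work, as an engineer would, in place of code of your own. Each camera call takes 0.05 s, during which the arm holds its last target. There are 200 camera calls.

## Working session

There is one attempt and no reset: what is moved stays moved. The work goes in short steps, Python scripts to look and compute and a tool call to move; the robot and the scene stay as the last step left them, time stands still between calls to the robot, and variables do not carry over. Pictures are saved under pics/ and viewed, at most 13 in all, crops included, and the job is handed in when it is done.

Besides the shell and the picture viewer there is one more tool, called by a JSON object that holds its "method" and its "body". move_arm: Moves the arm, as the interface text tells. Its arguments: {"type":"object","properties":{"series":{"type":"array","items":{"type":"object","properties":{"jaw":{"type":"number"},"offset":{"type":"array","items":{"type":"number"}},"turn":{"type":"number"}}}},"force":{"type":"number"}},"required":["series"]}

```bash
mkdir -p pics; ls; python3 - <<'E'
from station import manip
import cv2,numpy as np
s=manip.observe();print({k:np.round(v,3).tolist() for k,v in s.items()})
a=manip.camera("scene");b=manip.camera("side")
np.save("scene0.npy",a);np.save("side0.npy",b)
for n in("scene","side","wrist"):
    m=manip.camera_model(n);print(n,{k:np.round(v,4).tolist() for k,v in m.items()})
cv2.imwrite("pics/a.png",a[:,:,::-1]);cv2.imwrite("pics/b.png",b[:,:,::-1])
E
```

```text
pics
{'t': 0.0, 'qpos': [60.838, 30.777, -0.255, 88.168, 0.149, 61.152, -4.081], 'dq': [0.063, -0.073, -0.051, -0.019, 0.084, -0.078, -0.041], 'joint_torque': [0.001, -57.098, 0.991, -25.16, -0.056, 0.018, 0.0], 'tool_pos': [0.278, -0.587, 0.209], 'tool_rot': [-179.904, 0.006, 25.373], 'ft_force': [-0.138, -0.115, 0.34], 'moment': [-0.027, 0.014, -0.01], 'finger_force': 0.0, 'width': 0.088}
scene {'fx': 539.0841, 'fy': 539.0841, 'cx': 277.9275, 'cy': 210.6265, 'world_from_camera': [[0.4222, 0.7451, -0.5164, 1.3176], [0.9065, -0.3501, 0.2361, -0.3887], [-0.0049, -0.5678, -0.8232, 1.2539], [0.0, 0.0, 0.0, 1.0]]}
side {'fx': 414.1752, 'fy': 414.1752, 'cx': 281.8886, 'cy': 208.0269, 'world_from_camera': [[-0.938, -0.2733, 0.2131, 0.3289], [-0.3466, 0.7366, -0.5807, 0.5685], [0.0017, -0.6186, -0.7857, 0.9118], [0.0, 0.0, 0.0, 1.0]]}
wrist {'fx': 336.0145, 'fy': 336.0145, 'cx': 278.9869, 'cy': 209.7635, 'mount': [[0.0015, -0.9501, -0.3119, 0.0815], [1.0, 0.0019, -0.0009, -0.0003], [0.0015, -0.3119, 0.9501, -0.1753], [0.0, 0.0, 0.0, 1.0]]}
```

View pics/a.png

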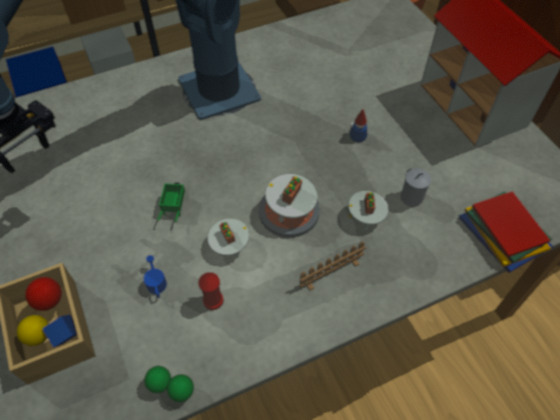

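View pics/b.png

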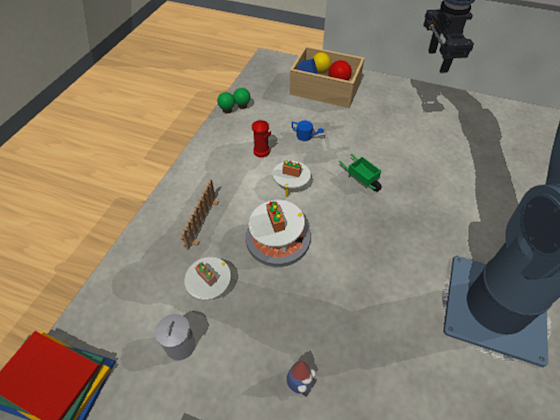

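Scene: the patio table is at about (291,197) with the yellow dot at (270,184). Side: table at about (277,222), dot at (300,214), and something dark under the table near (298,240). I'll enlarge both views and measure.

```bash
cat > h.py <<'E'
import cv2,numpy as np
from station import manip
def ray(n,u,v,z):
    m=manip.camera_model(n);W=np.array(m["world_from_camera"])
    d=W[:3,:3]@np.array([(u-m["cx"])/m["fx"],(v-m["cy"])/m["fy"],1]);o=W[:3,3]
    return o+d*(z-o[2])/d[2]
def proj(n,p):
    m=manip.camera_model(n);W=np.linalg.inv(np.array(m["world_from_camera"]))
    c=W[:3,:3]@np.array(p)+W[:3,3];return c[0]/c[2]*m["fx"]+m["cx"],c[1]/c[2]*m["fy"]+m["cy"]
E
python3 - <<'E'
from h import *
out=[]
for n,(u,v) in(("scene",(291,200)),("side",(278,230))):
    a=np.load(n+"0.npy");c=a[v-44:v+44,u-44:u+44];hsv=cv2.cvtColor(c,cv2.COLOR_RGB2HSV)
    def pts(m): 
        y,x=np.nonzero(m);return x+u-44,y+v-44
    H,S,V=cv2.split(hsv)
    x,y=pts(((H>18)&(H<35)&(S>110)&(V>120)).astype(np.uint8)); print(n,"yellow",list(zip(x.tolist(),y.tolist()))[:40])
    w=((S<50)&(V>150)).astype(np.uint8)
    cs,_=cv2.findContours(w,cv2.RETR_EXTERNAL,cv2.CHAIN_APPROX_NONE);k=max(cs,key=cv2.contourArea)
    k=cv2.convexHull(k).reshape(-1,2)+[u-44,v-44]
    P=np.array([ray(n,p[0],p[1],.083)[:2] for p in k],np.float32)
    print("top circle",cv2.minEnclosingCircle(P),"ell",cv2.fitEllipse(P))
    out.append(cv2.resize(c[:,:,::-1],None,fx=4.5,fy=4.5,interpolation=cv2.INTER_CUBIC))
cv2.imwrite("pics/c.png",np.hstack(out))
E
```

```text
scene yellow [(294, 177), (295, 177), (296, 177), (269, 184), (270, 184), (271, 184), (272, 184), (289, 184), (290, 184), (270, 185), (271, 185), (272, 185), (289, 185), (290, 185), (291, 185)]
top circle ((0.5487374067306519, 0.0006637920159846544), 0.07002463191747665) ell ((0.5487074851989746, 0.00042276084423065186), (0.12932631373405457, 0.13967660069465637), 94.6397705078125)
side yellow [(286, 189), (287, 189), (286, 190), (287, 190), (286, 191), (287, 191), (286, 192), (287, 192), (286, 193), (287, 193), (286, 194), (287, 194), (286, 195), (286, 196), (287, 196), (274, 205), (275, 205), (276, 205), (273, 206), (274, 206), (275, 206), (276, 206), (273, 207), (274, 207), (275, 207), (276, 207), (274, 208), (275, 208), (274, 210), (298, 213), (299, 213), (300, 213), (301, 213), (277, 214), (278, 214), (279, 214), (298, 214), (299, 214), (300, 214), (301, 214)]
top circle ((0.568503201007843, -0.054482098668813705), 0.12901711463928223) ell ((0.5776539444923401, -0.07168882340192795), (0.23288610577583313, 0.29620125889778137), 5.733333110809326)
```

View pics/c.png

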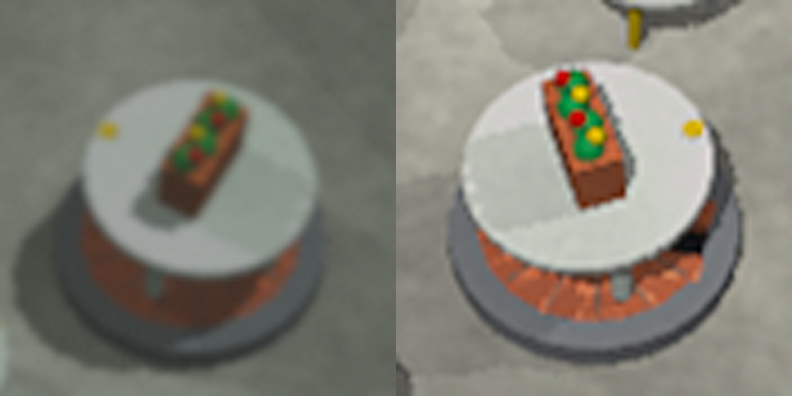

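The crop shows the black gap in the side view at crop (690,242), which is image (299.3,239.8). It lies clockwise of the yellow dot at crop (693,128). The trough runs roughly along crop (560,80)–(603,200).

```bash
python3 - <<'E'
from h import *
def tri(a,b):
    L=[]
    for n,(u,v) in(("scene",a),("side",b)):
        p=ray(n,u,v,0);q=ray(n,u,v,.2);L.append((p,(q-p)/np.linalg.norm(q-p)))
    A=sum(np.eye(3)-np.outer(d,d) for p,d in L);y=sum((np.eye(3)-np.outer(d,d))@p for p,d in L)
    return np.linalg.solve(A,y)
D=tri((270.7,184.5),(299.7,214));print("dot",D)
# patio rim: dark grey pixels, fit circle on plane .02 from outline points
u,v=278,230;f=lambda X,Y:((X-396)/4.5+234,Y/4.5+186)
g=lambda X,Y:(X/4.5+247,Y/4.5+156)
# rim edge points on upper face (near arc)
S=[ray("side",*f(*p),.02)[:2] for p in((451,245),(470,290),(520,325),(590,347),(660,335),(715,290),(738,245))]
C=[ray("scene",*g(*p),.02)[:2] for p in((58,225),(70,280),(115,325),(180,345),(250,330),(300,290),(322,240))]
def circ(P):
    P=np.array(P);A=np.c_[2*P,np.ones(len(P))];s=np.linalg.lstsq(A,(P**2).sum(1),rcond=None)[0];return s[:2],np.sqrt(s[2]+s[:2]@s[:2])
print(circ(S),circ(C),circ(S+C))
for q in((690,242),(677,246),(703,243),(697,232)):
  for z in(.02,.012): print("gap",q,z,ray("side",*f(*q),z))
for q in((545,85),(590,75),(625,165),(579,178)): print("trough side",ray("side",*f(*q),.12))
for q in((207,93),(247,107),(203,185),(160,172)): print("trough scene",ray("scene",*g(*q),.12))
print(ray("side",*f(622,290),.02),"leg side");print(ray("scene",*g(155,290),.02),"leg scene")
E
```

```text
dot [ 0.50275586 -0.03628313  0.09136022]
(array([ 0.54895962, -0.00346288]), np.float64(0.08389035127501314)) (array([ 0.54733741, -0.0028443 ]), np.float64(0.08148310716909907)) (array([ 0.54745107, -0.00194525]), np.float64(0.08219593730089804))
gap (690, 242) 0.02 [ 0.49237884 -0.00835369  0.02      ]
gap (690, 242) 0.012 [ 0.49384502 -0.01352809  0.012     ]
gap (677, 246) 0.02 [ 0.49848216 -0.00315399  0.02      ]
gap (677, 246) 0.012 [ 0.50000309 -0.00828175  0.012     ]
gap (703, 243) 0.02 [ 0.48515792 -0.01029644  0.02      ]
gap (703, 243) 0.012 [ 0.48655932 -0.01548827  0.012     ]
gap (697, 232) 0.02 [ 0.49082369 -0.01631265  0.02      ]
gap (697, 232) 0.012 [ 0.49227592 -0.02155845  0.012     ]
trough side [ 0.58102486 -0.013319    0.12      ]
trough side [ 0.56054987 -0.02837688  0.12      ]
trough side [0.52177977 0.02217043 0.12      ]
trough side [0.54146267 0.03845551 0.12      ]
trough scene [0.52350094 0.01942541 0.12      ]
trough scene [0.54301733 0.03622654 0.12      ]
trough scene [ 0.58325228 -0.01213408  0.12      ]
trough scene [ 0.5642542  -0.03064003  0.12      ]
[0.51785199 0.03572116 0.02      ] leg side
[ 0.57733094 -0.0399408   0.02      ] leg scene
```

```bash
python3 - <<'E'
from h import *
a=np.load("side0.npy");x0,y0=284,224
c=a[y0:y0+28,x0:x0+36]
print(c.max(2))
cv2.imwrite("pics/d.png",cv2.resize(c[:,:,::-1],None,fx=20,fy=20,interpolation=cv2.INTER_NEAREST))
for r in(40,52,66):
  for b in(160,170,180,190,200): print(r,b,np.round(proj("side",[.548+r*1e-3*np.cos(np.radians(b)),-.002+r*1e-3*np.sin(np.radians(b)),.02]),1))
E
```

```text
[[105 112 114 ... 149 147 148]
 [105 108 154 ... 149 147 149]
 [105 104 189 ... 152 151 152]
 ...
 [128 118  89 ... 160 158 157]
 [129 121  91 ... 161 158 157]
 [133 119 130 ... 160 158 157]]
40 160 [290.2 243.8]
40 170 [291.7 242. ]
40 180 [292.8 239.9]
40 190 [293.5 237.8]
40 200 [293.7 235.6]
52 160 [293.8 246.4]
52 170 [295.8 244. ]
52 180 [297.2 241.3]
52 190 [298.1 238.5]
52 200 [298.3 235.6]
66 160 [298.1 249.4]
66 170 [300.6 246.3]
66 180 [302.4 242.9]
66 190 [303.4 239.3]
66 200 [303.7 235.6]
```

View pics/d.png

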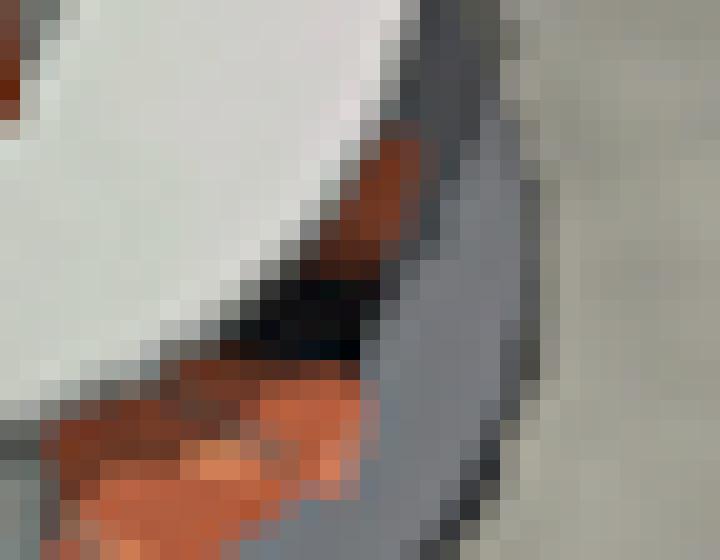

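The dark gap's near edge is at side pixel (302,242), bearing about 183°. That puts the gap's centre at about 192° around the patio centre (0.548,-0.002). The yellow foot is at about 217°, so the turn is about 26° clockwise. First I'll move above the trough.

{"method": "move_arm", "body": {"series": [{"jaw": 60,"offset": [33.4,-27.7,0],"turn": 0},{"jaw": 60,"offset": [66.8,-55.4,0],"turn": 0},{"jaw": 60,"offset": [100.2,-83.1,0],"turn": 0},{"jaw": 60,"offset": [133.6,-110.8,0],"turn": 0},{"jaw": 60,"offset": [167,-138.5,0],"turn": 0}], "force": 5}}

```text
t: 0.6
tool_pos: [0.3703, -0.3888, 0.2095]
tool_rot: [-180.0, 0.0, 25.4]
ft_force: [0.4, -0.1, -0.5]
width: 0.0605
finger_force: 0.0
```

{"method": "move_arm", "body": {"series": [{"jaw": 60,"offset": [33.4,-27.7,0],"turn": 0},{"jaw": 60,"offset": [66.8,-55.4,0],"turn": 0},{"jaw": 60,"offset": [100.2,-83.1,0],"turn": 0},{"jaw": 60,"offset": [133.6,-110.8,0],"turn": 0},{"jaw": 60,"offset": [167,-138.5,0],"turn": 0}]}}

```text
t: 1.1
tool_pos: [0.4618, -0.1922, 0.2096]
tool_rot: [-180.0, 0.0, 25.4]
ft_force: [0.9, -0.5, -0.1]
width: 0.0598
finger_force: 0.0
```

{"method": "move_arm", "body": {"series": [{"jaw": 60,"offset": [33.4,-27.7,0],"turn": 0},{"jaw": 60,"offset": [66.8,-55.4,0],"turn": 0},{"jaw": 60,"offset": [100.2,-83.1,0],"turn": 0},{"jaw": 60,"offset": [133.6,-110.8,0],"turn": 0},{"jaw": 60,"offset": [167,-138.5,0],"turn": 0}]}}

```text
t: 1.6
tool_pos: [0.5534, 0.0043, 0.2095]
tool_rot: [-180.0, 0.0, 25.4]
ft_force: [0.2, 0.1, 0.2]
width: 0.06
finger_force: 0.0
```

{"method": "move_arm", "body": {"series": [{"jaw": 60,"offset": [0,0,0],"turn": -1.6},{"jaw": 60,"offset": [0,0,0],"turn": -3.2},{"jaw": 60,"offset": [0,0,0],"turn": -4.8},{"jaw": 60,"offset": [0,0,0],"turn": -6.4},{"jaw": 60,"offset": [0,0,0],"turn": -8}]}}

```text
t: 2.1
tool_pos: [0.5528, 0.0028, 0.2093]
tool_rot: [-180.0, 0.0, 65.7]
ft_force: [0.1, 0.3, 0.2]
width: 0.0601
finger_force: 0.0
```

{"method": "move_arm", "body": {"series": [{"jaw": 50,"offset": [0,0,0],"turn": -1.6},{"jaw": 50,"offset": [0,0,0],"turn": -3.2},{"jaw": 50,"offset": [0,0,0],"turn": -4.8},{"jaw": 50,"offset": [0,0,0],"turn": -6.4},{"jaw": 50,"offset": [0,0,0],"turn": -8}]}}

```text
t: 2.6
tool_pos: [0.5528, 0.0027, 0.2093]
tool_rot: [-180.0, -0.0, 105.7]
ft_force: [0.8, 0.9, 0.4]
width: 0.05
finger_force: 0.0
```

{"method": "move_arm", "body": {"series": [{"jaw": 44,"offset": [0,0,0],"turn": -1.5},{"jaw": 44,"offset": [0,0,0],"turn": -3},{"jaw": 44,"offset": [0,0,0],"turn": -4.4},{"jaw": 44,"offset": [0,0,0],"turn": -4.4},{"jaw": 44,"offset": [0,0,0],"turn": -4.4}]}}

```text
t: 3.1
tool_pos: [0.5529, 0.0027, 0.2094]
tool_rot: [-180.0, -0.0, 127.2]
ft_force: [0.6, 0.6, -0.4]
width: 0.044
finger_force: 0.0
```

```bash
python3 - <<'E'
from h import *
a=manip.camera("wrist");cv2.imwrite("pics/e.png",a[:,:,::-1])
m=manip.camera_model("wrist");M=np.linalg.inv(np.array(m["mount"]))
for z in(85,100,115): # TCP axis and pad points at depth below
  for y in(-22,0,22):
    c=M@np.array([0,y*1e-3,z*1e-3,1]);print(z,y,c[0]/c[2]*m["fx"]+m["cx"],c[1]/c[2]*m["fy"]+m["cy"])
E
```

```text
85 -22 251.1607223398118 205.51664032059352
85 0 278.2665748746934 205.5468487497642
85 22 305.3658371823432 205.57704983438032
100 -22 252.52368115910093 200.25779103755124
100 0 278.28318671204534 200.28710680459406
100 22 304.03674037947354 200.31641579805617
115 -22 253.7576507943187 195.49663447168712
115 0 278.2982265932577 195.52508726474142
115 22 302.83340040191763 195.55353379462926
```

View pics/e.png

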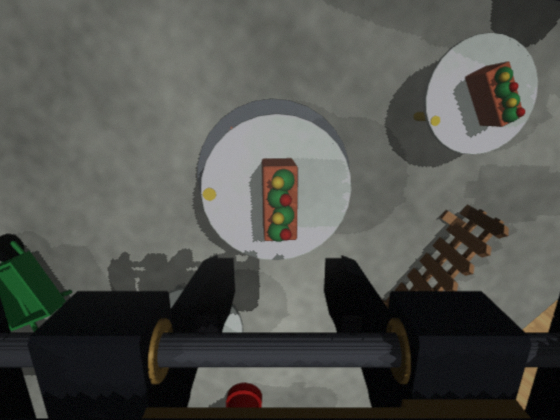

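The trough's top face spans columns 263–299 and rows 165–241, so its centre is (281,203). The tool axis projects to (278,205), so I need about +2 mm in y. Descending with the jaw open.

{"method": "move_arm", "body": {"series": [{"jaw": 44,"offset": [0,2,30],"turn": 0},{"jaw": 44,"offset": [0,2,60],"turn": 0},{"jaw": 44,"offset": [0,2,85],"turn": 0},{"jaw": 44,"offset": [0,2,100],"turn": 0},{"jaw": 44,"offset": [0,2,113],"turn": 0}]}}

```text
t: 3.65
tool_pos: [0.5547, 0.0041, 0.0959]
tool_rot: [-180.0, -0.0, 127.3]
ft_force: [0.5, -0.4, 0.2]
width: 0.0441
finger_force: 0.0
```

{"method": "move_arm", "body": {"series": [{"jaw": 40,"offset": [0,0,0],"turn": 0},{"jaw": 38,"offset": [0,0,0],"turn": 0},{"jaw": 36,"offset": [0,0,0],"turn": 0},{"jaw": 34,"offset": [0,0,0],"turn": 0},{"jaw": 34,"offset": [0,0,0],"turn": 0}], "force": 5}}

```text
t: 4.15
tool_pos: [0.5551, 0.004, 0.0973]
tool_rot: [180.0, 0.0, 127.4]
ft_force: [0.1, -0.5, -0.6]
width: 0.0341
finger_force: 0.0
```

{"method": "move_arm", "body": {"series": [{"jaw": 32,"offset": [0,0,0],"turn": 0},{"jaw": 31,"offset": [0,0,0],"turn": 0},{"jaw": 31,"offset": [0,0,0],"turn": 0.5},{"jaw": 31,"offset": [0,0,0],"turn": 1.0},{"jaw": 31,"offset": [0,0,0],"turn": 1.5}]}}

```text
t: 4.65
tool_pos: [0.5547, 0.004, 0.0967]
tool_rot: [-180.0, -0.0, 119.8]
ft_force: [-0.1, 0.5, 0.1]
width: 0.0308
finger_force: 0.0
```

{"method": "move_arm", "body": {"series": [{"jaw": 31,"offset": [0,0,0],"turn": 0.4},{"jaw": 31,"offset": [0,0,0],"turn": 0.8},{"jaw": 31,"offset": [0,0,0],"turn": 1.2},{"jaw": 31,"offset": [0,0,0],"turn": 1.6},{"jaw": 31,"offset": [0,0,0],"turn": 2.0}]}}

```text
t: 5.15
tool_pos: [0.5547, 0.004, 0.0967]
tool_rot: [-180.0, -0.0, 109.7]
ft_force: [0.8, 0.0, 0.6]
width: 0.031
finger_force: 0.0
```

```bash
cat >> h.py <<'E'
def look(k):
    s=manip.observe();print(np.round(s["tool_pos"],4),np.round(s["tool_rot"],1),np.round(s["moment"],3),s["width"],s["finger_force"])
    out=[]
    for n,(u,v) in(("scene",(291,200)),("side",(278,230))):
        a=manip.camera(n);c=a[v-44:v+44,u-44:u+44];H,S,V=cv2.split(cv2.cvtColor(c,cv2.COLOR_RGB2HSV))
        m=((H>18)&(H<35)&(S>110)&(V>110)).astype(np.uint8)
        N,_,st,ce=cv2.connectedComponentsWithStats(m);print(n,[(np.round(ce[i]+[u-44,v-44],1).tolist(),int(st[i,4])) for i in range(1,N)])
        out.append(cv2.resize(c[:,:,::-1],None,fx=4.5,fy=4.5,interpolation=cv2.INTER_CUBIC))
    cv2.imwrite("pics/%s.png"%k,np.hstack(out))
E
python3 -c "from h import *;look('f')"
```

```text
[0.5547 0.004  0.0967] [-180.    -0.   109.7] [-0.006 -0.104  0.022] 0.030953320244192516 0.0
scene [([270.7, 184.9], 9)]
side [([272.0, 202.0], 1), ([274.5, 206.5], 12), ([271.5, 211.5], 2), ([274.0, 210.0], 1), ([299.5, 214.0], 12), ([273.0, 215.0], 1), ([277.9, 215.5], 15), ([273.0, 217.0], 1), ([273.0, 219.0], 1), ([274.0, 221.0], 1), ([278.0, 221.0], 1)]
```

View pics/f.png

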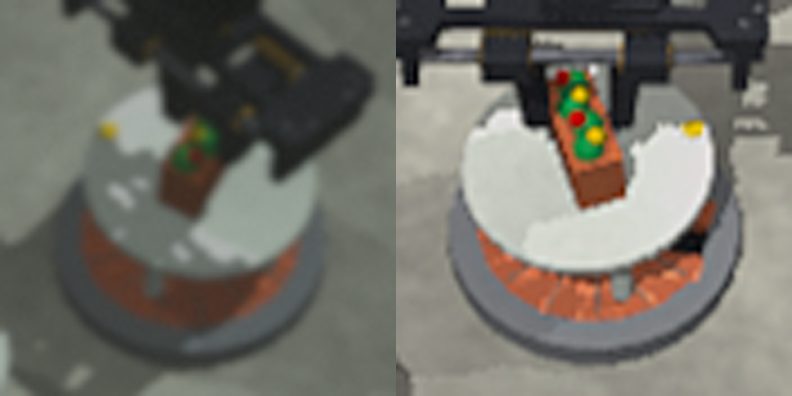

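{"method": "move_arm", "body": {"series": [{"jaw": 30.5,"offset": [0,0,0],"turn": 0.3},{"jaw": 30,"offset": [0,0,0],"turn": 0.6},{"jaw": 30,"offset": [0,0,0],"turn": 0.9},{"jaw": 30,"offset": [0,0,0],"turn": 1.2},{"jaw": 30,"offset": [0,0,0],"turn": 1.5}], "force": 5}}

```text
t: 5.75
tool_pos: [0.5547, 0.004, 0.0967]
tool_rot: [-180.0, -0.0, 102.2]
ft_force: [-0.8, -0.1, -0.3]
width: 0.0304
finger_force: 0.0
```

```bash
python3 -c "
from h import *;look('g')
print(proj('side',[.5547,.004,.0967]),proj('scene',[.5547,.004,.0967]))"
```

```text
[0.5547 0.004  0.0967] [-180.    -0.   102.2] [-0.024 -0.158 -0.012] 0.030380518757337792 0.0
scene [([270.7, 184.3], 3), ([289.3, 184.7], 3)]
side [([274.5, 206.3], 14), ([271.5, 211.5], 2), ([274.0, 210.0], 1), ([299.5, 214.0], 12), ([273.0, 215.0], 1), ([277.9, 215.5], 15), ([273.0, 217.0], 1), ([273.0, 219.0], 1), ([278.0, 221.0], 1)]
(np.float64(274.7495020712531), np.float64(218.9017691454565)) (np.float64(292.7448742397357), np.float64(192.33705854308067))
```

View pics/g.png

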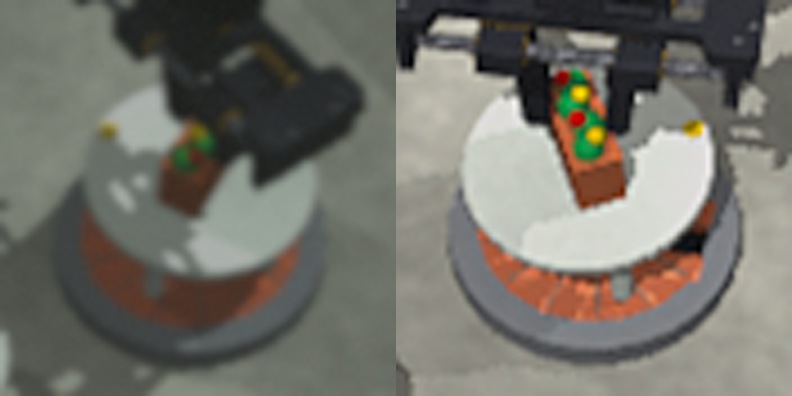

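```bash
python3 -c "
from h import *
for d in(-1,1):
  for z in(.0967,.11,.125,.14):
    p=[.5547+d*.019*np.cos(.213),.004+d*.019*np.sin(.213),z]
    a=proj('side',p);b=proj('scene',p);print(d,z,[round(t) for t in((a[0]-234)*4.5+396,(a[1]-186)*4.5,(b[0]-247)*4.5,(b[1]-156)*4.5)])"
```

```text
-1 0.0967 [614, 152, 186, 143]
-1 0.11 [614, 137, 186, 130]
-1 0.125 [614, 120, 187, 114]
-1 0.14 [614, 103, 187, 98]
1 0.0967 [545, 144, 226, 184]
1 0.11 [544, 129, 226, 171]
1 0.125 [544, 112, 227, 155]
1 0.14 [543, 95, 228, 140]
```

The tips look about 15 mm higher than the commanded TCP, so they pass above the trough and only overlap the flowers. I'll realign, open the jaw and feel downward.

{"method": "move_arm", "body": {"series": [{"jaw": 44,"offset": [0,0,0],"turn": 0},{"jaw": 44,"offset": [0,0,0],"turn": -1.4},{"jaw": 44,"offset": [0,0,0],"turn": -2.8},{"jaw": 44,"offset": [0,0,0],"turn": -4},{"jaw": 44,"offset": [0,0,0],"turn": -5}]}}

```text
t: 6.35
tool_pos: [0.5547, 0.004, 0.0967]
tool_rot: [-180.0, -0.0, 127.6]
ft_force: [-0.1, 0.2, 0.3]
width: 0.0438
finger_force: 0.0
```

{"method": "move_arm", "body": {"series": [{"jaw": 44,"offset": [0,0,1],"turn": 0},{"jaw": 44,"offset": [0,0,3],"turn": 0},{"jaw": 44,"offset": [0,0,5],"turn": 0},{"jaw": 44,"offset": [0,0,6],"turn": 0},{"jaw": 44,"offset": [0,0,6],"turn": 0}]}}

```text
t: 6.85
tool_pos: [0.5546, 0.0041, 0.0905]
tool_rot: [-180.0, -0.0, 127.3]
ft_force: [0.1, -0.1, 0.3]
width: 0.044
finger_force: 0.0
```

```bash
python3 - <<'E'
from h import *
look('h')
w=manip.camera("wrist");cv2.imwrite("pics/w1.png",w[:,:,::-1])
E
```

```text
[0.5546 0.0041 0.0905] [-180.    -0.   127.3] [ 0.002 -0.107 -0.024] 0.043991200780310005 0.0
scene [([270.5, 184.5], 8), ([289.8, 184.6], 5)]
side [([260.5, 186.0], 2), ([248.3, 188.7], 3), ([253.0, 202.5], 2), ([274.2, 206.0], 8), ([299.5, 214.0], 12), ([273.0, 215.0], 1), ([277.7, 215.5], 14), ([273.0, 217.0], 1), ([273.0, 219.0], 1), ([278.0, 221.0], 1)]
```

View pics/w1.png

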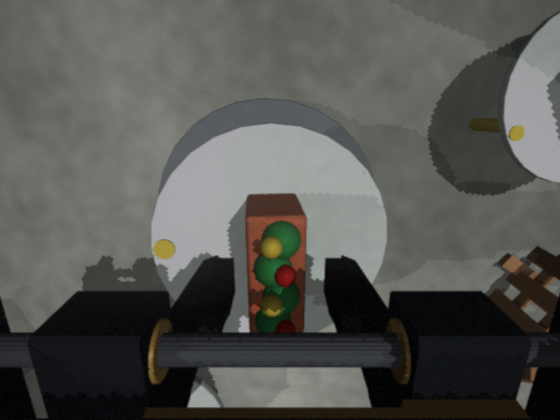

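The fingers straddle the trough, which spans columns 248–306, but the tips are only at the height of its top face (row 258). I'll go about 7 mm lower, to put the grasp point at mid-trough, and close in.

{"method": "move_arm", "body": {"series": [{"jaw": 40,"offset": [0,0,2],"turn": 0},{"jaw": 36,"offset": [0,0,4],"turn": 0},{"jaw": 36,"offset": [0,0,6],"turn": 0},{"jaw": 34,"offset": [0,0,7],"turn": 0},{"jaw": 32,"offset": [0,0,7],"turn": 0}], "force": 5}}

```text
t: 7.5
tool_pos: [0.5545, 0.004, 0.0835]
tool_rot: [-180.0, -0.0, 127.4]
ft_force: [0.4, 0.3, -0.7]
width: 0.032
finger_force: 0.0
```

{"method": "move_arm", "body": {"series": [{"jaw": 31,"offset": [0,0,0],"turn": 0.4},{"jaw": 31,"offset": [0,0,0],"turn": 0.8},{"jaw": 31,"offset": [0,0,0],"turn": 1.2},{"jaw": 31,"offset": [0,0,0],"turn": 1.6},{"jaw": 31,"offset": [0,0,0],"turn": 2.0}]}}

```text
t: 8.0
tool_pos: [0.5546, 0.0039, 0.0837]
tool_rot: [-180.0, 0.0, 117.2]
ft_force: [-1.6, -0.6, -0.3]
width: 0.0309
finger_force: 0.8
```

```bash
python3 -c "from h import *;look('i')"
```

```text
[0.5546 0.0039 0.0837] [-180.     0.   117.2] [-0.222  0.198  0.039] 0.03094854827623567 0.7605921362119261
scene [([272.0, 183.0], 9), ([290.0, 185.0], 1)]
side [([252.8, 188.2], 4), ([260.0, 186.0], 5), ([274.3, 207.0], 7), ([274.0, 214.0], 1), ([276.7, 216.5], 14), ([300.0, 216.2], 12), ([272.0, 217.0], 1), ([272.0, 220.0], 1)]
```

{"method": "move_arm", "body": {"series": [{"jaw": 31,"offset": [0,0,0],"turn": 0.4},{"jaw": 31,"offset": [0,0,0],"turn": 0.8},{"jaw": 31,"offset": [0,0,0],"turn": 1.2},{"jaw": 31,"offset": [0,0,0],"turn": 1.6},{"jaw": 31,"offset": [0,0,0],"turn": 2.0}]}}

```text
t: 8.6
tool_pos: [0.555, 0.0043, 0.0837]
tool_rot: [180.0, -0.0, 107.2]
ft_force: [-0.9, 0.2, -2.3]
width: 0.0314
finger_force: 1.6
```

```bash
cat >> h.py <<'E'
def tri(a,b):
    L=[]
    for n,(u,v) in(("scene",a),("side",b)):
        p=ray(n,u,v,0);q=ray(n,u,v,.2);L.append((p,(q-p)/np.linalg.norm(q-p)))
    A=sum(np.eye(3)-np.outer(d,d) for p,d in L);y=sum((np.eye(3)-np.outer(d,d))@p for p,d in L)
    D=np.linalg.solve(A,y);print("dot",D.round(4),"bearing",np.degrees(np.arctan2(D[1]+.002,D[0]-.548))%360)
E
python3 -c "
from h import *
tri((272,183),(300,216.2));look('j')"
```

```text
dot [ 0.4997 -0.0306  0.091 ] bearing 210.65422669249315
[0.555  0.0043 0.0837] [180.   -0.  107.2] [-0.069 -0.019  0.038] 0.03136442131978956 1.6426410585700069
scene [([274.5, 181.0], 8)]
side [([294.0, 201.0], 1), ([274.3, 208.0], 7), ([271.0, 211.0], 1), ([275.4, 216.6], 13), ([271.0, 217.0], 1), ([270.0, 219.0], 1), ([300.4, 219.6], 13), ([272.0, 222.0], 1), ([274.0, 222.0], 1)]
```

{"method": "move_arm", "body": {"series": [{"jaw": 31,"offset": [0,0,0],"turn": 0.3},{"jaw": 31,"offset": [0,0,0],"turn": 0.6},{"jaw": 31,"offset": [0,-1,0],"turn": 0.9},{"jaw": 31,"offset": [0,-1,0],"turn": 1.2},{"jaw": 31,"offset": [0,-1,0],"turn": 1.2}]}}

```text
t: 9.2
tool_pos: [0.5537, 0.0038, 0.0837]
tool_rot: [-180.0, -0.0, 101.3]
ft_force: [-1.1, 0.5, 0.0]
width: 0.0311
finger_force: 0.6
```

```bash
python3 -c "
from h import *
tri((274.5,181),(300.4,219.6));look('k')"
```

```text
dot [ 0.4956 -0.0214  0.0902] bearing 200.37620085197557
[0.5537 0.0038 0.0837] [-180.    -0.   101.3] [ 0.037  0.22  -0.003] 0.03110351777591734 0.5971208758091961
scene [([276.7, 181.0], 7)]
side [([293.0, 203.5], 2), ([275.8, 209.1], 13), ([272.5, 212.0], 2), ([275.5, 218.5], 12), ([270.0, 220.5], 2), ([271.0, 223.0], 1), ([276.0, 223.0], 1), ([300.2, 223.8], 13)]
```

```bash
python3 -c "
from h import *
tri((276.7,181),(300.2,223.8))"
```

```text
dot [ 0.4934 -0.0139  0.0834] bearing 192.2510112864183
```

View pics/k.png

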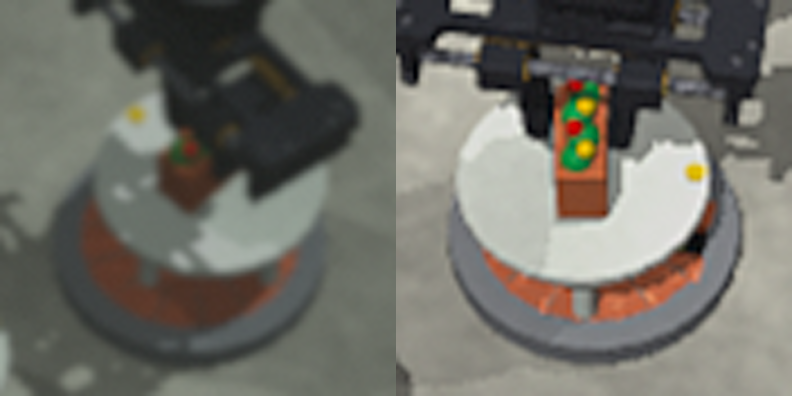

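The dot has dropped from z 0.090 to 0.083 and now bears 192°, so the foot appears to have gone into the gap. I'll open the jaw slightly so the table settles freely, then check.

{"method": "move_arm", "body": {"series": [{"jaw": 36,"offset": [0,0,0],"turn": 0},{"jaw": 40,"offset": [0,0,0],"turn": 0},{"jaw": 44,"offset": [0,0,0],"turn": 0},{"jaw": 44,"offset": [0,0,0],"turn": 0},{"jaw": 44,"offset": [0,0,0],"turn": 0}]}}

```text
t: 9.8
tool_pos: [0.5539, 0.0037, 0.0838]
tool_rot: [180.0, 0.0, 101.4]
ft_force: [-0.1, 0.1, 0.7]
width: 0.0441
finger_force: 0.0
```

{"method": "move_arm", "body": {"series": [{"jaw": 44,"offset": [0,0,-20],"turn": 0},{"jaw": 44,"offset": [0,0,-45],"turn": 0},{"jaw": 44,"offset": [0,0,-75],"turn": 0},{"jaw": 44,"offset": [0,0,-105],"turn": 0},{"jaw": 44,"offset": [0,0,-126],"turn": 0}]}}

```text
t: 10.3
tool_pos: [0.5544, 0.0038, 0.2118]
tool_rot: [179.9, 0.0, 101.4]
ft_force: [0.5, 0.4, 0.4]
width: 0.0444
finger_force: 0.0
```

```bash
python3 - <<'E'
from h import *
look('l')
w=manip.camera("wrist")
a=cv2.imread('pics/l.png');cv2.imwrite('pics/m.png',np.vstack([cv2.resize(a,(560,280)),cv2.resize(w[60:320,:,::-1],(560,260))]))
E
```

```text
[0.5544 0.0038 0.2118] [179.9   0.  101.4] [-0.008 -0.031 -0.015] 0.04435157130801753 0.0
scene [([298.2, 177.6], 5), ([276.8, 180.8], 6), ([290.5, 183.5], 6)]
side [([272.0, 209.0], 1), ([276.6, 209.6], 13), ([271.0, 211.0], 1), ([271.0, 213.0], 1), ([275.0, 216.0], 1), ([276.4, 219.4], 13), ([271.0, 220.0], 1), ([271.5, 223.5], 2), ([300.5, 224.5], 12), ([276.0, 224.0], 1)]
```

View pics/m.png

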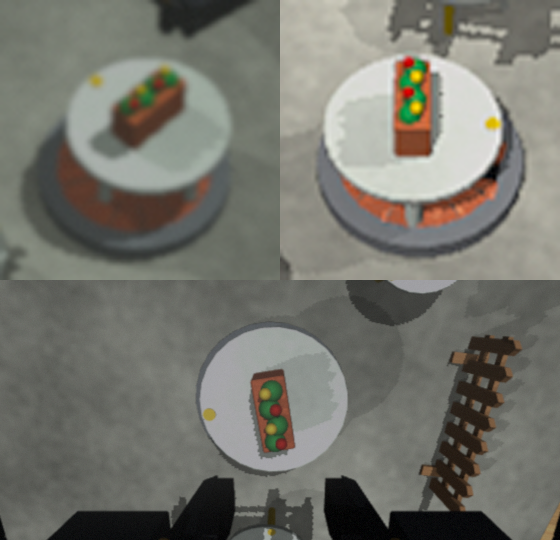

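The table looks level in both views, with the dot at scene (276.8,180.8) and side (300.5,224.5). I'll measure the level numerically against the start.

```bash
python3 - <<'E'
from h import *
from scipy.optimize import least_squares
now={n:manip.camera(n) for n in("scene","side")}
def hull(a,n):
    u,v=(291,200) if n=="scene" else (278,230)
    c=cv2.bilateralFilter(a,5,30,5)[v-44:v+30,u-44:u+44]
    H,S,V=cv2.split(cv2.cvtColor(c,cv2.COLOR_RGB2HSV))
    t=118 if n=="scene" else 150
    w=((S<38)&(V>t)).astype(np.uint8)
    N,l,st,_=cv2.connectedComponentsWithStats(w)
    i=l[20:50,25:65];i=np.bincount(i[i>0]).argmax()
    return cv2.convexHull(np.argwhere(l==i)[:,::-1].astype(np.int32)).reshape(-1,2)+[u-44,v-44]
for k,im,d in(("start",{n:np.load(n+"0.npy") for n in now},((270.7,184.5),(299.7,214))),("now",now,((276.8,180.8),(300.5,224.5)))):
    tri(*d)
    for n in im:
        h=hull(im[n],n).astype(np.float32);e=cv2.fitEllipse(h);print(k,n,"ell",np.round(np.hstack([e[0],e[1],e[2]]),1))
    # expected ellipse for a level top at z=.08
for n in now:
  for lab,z in(("z80",.08),("z84",.084)):
    P=np.float32([proj(n,[.548+.07*np.cos(t),-.002+.07*np.sin(t),z]) for t in np.linspace(0,6.28,60)])
    print(n,lab,np.round(np.hstack(cv2.fitEllipse(P)),1))
E
```

```text
dot [ 0.5028 -0.0363  0.0914] bearing 217.15253329840732
start scene ell [280.8 187.8  63.3  74.5  97.2]
start side ell [277.4 205.   78.6  97.2  80.7]
dot [ 0.4921 -0.0129  0.0823] bearing 191.07399547968
now scene ell [281.5 193.5  83.5 108.   87.1]
now side ell [286.2 222.   62.9 141.3 109.4]
scene z80 [289.6 195.5  41.9  51.9  91.1]
scene z84 [289.6 194.7  41.9  52.   91.1]
side z80 [278.2 222.8  45.4  56.3  89.4]
side z84 [278.2 221.9  45.5  56.4  89.4]
```

```bash
python3 - <<'E'
from h import *
now={n:manip.camera(n) for n in("scene","side")}
for k,im in(("start",{n:np.load(n+"0.npy") for n in now}),("now",now)):
    for n in im:
        u,v=(291,195) if n=="scene" else (278,222)
        for t in((135,145,155) if n=="scene" else (172,180,188)):
            c=im[n][v-36:v+30,u-36:u+36];V=c.min(2)
            N,l,st,_=cv2.connectedComponentsWithStats((V>t-8).astype(np.uint8))
            i=1+st[1:,4].argmax()
            h=cv2.convexHull(np.argwhere(l==i)[:,::-1].astype(np.int32)).reshape(-1,2)+[u-36,v-36]
            print(k,n,t,np.round(np.hstack(cv2.fitEllipse(h.astype(np.float32))),1))
E
```

```text
start scene 135 [290.7 194.6  42.3  51.2 100.6]
start scene 145 [290.8 194.7  41.4  50.3 100.5]
start scene 155 [289.9 195.   40.2  47.5 104.6]
start side 172 [276.1 222.2  45.9  55.6  81.4]
start side 180 [276.  222.2  45.6  55.3  82.2]
start side 188 [276.  222.3  45.   55.   82.1]
now scene 135 [293.  194.3  41.7  52.1  94.6]
now scene 145 [293.1 194.4  41.1  50.9  94.1]
now scene 155 [292.8 194.6  40.2  49.7  95.2]
now side 172 [269.3 217.1  53.4  74.8 136.2]
now side 180 [275.2 225.5  46.1  55.7  89.6]
now side 188 [275.2 225.5  45.8  55.5  89.7]
```

```bash
python3 - <<'E'
from h import *
tri((290.7,194.7),(276.05,222.2)); tri((293.05,194.4),(275.2,225.5))
for n in("scene","side"):
  for lab,C,lean in(("level",(.553,.002,.08),0),("lean2",(.553,.002,.081),2),("lean4",(.553,.002,.084),4)):
    b=np.radians(191);s=np.sin(np.radians(lean))
    P=np.float32([proj(n,[C[0]+.07*np.cos(t),C[1]+.07*np.sin(t),C[2]+.07*np.cos(t-b)*s]) for t in np.linspace(0,6.28,60)])
    print(n,lab,np.round(np.hstack(cv2.fitEllipse(P)),1))
E
```

```text
dot [0.5512 0.0013 0.0822] bearing 45.912222525058034
dot [0.5505 0.0088 0.0784] bearing 76.91890117890833
scene level [291.7 196.4  42.   52.   91.5]
scene lean2 [291.7 196.2  42.8  52.   93.7]
scene lean4 [291.7 195.5  43.7  52.1  96.3]
side level [275.7 223.5  45.5  56.3  88.9]
side lean2 [275.8 223.2  45.3  56.4  85.7]
side lean4 [275.8 222.5  45.   56.6  82.6]
```

The table is level and about 4 mm lower, so the foot is in the gap. However, its centre is at about (0.550,0.009), roughly 1 cm off the patio centre, with yaw about 110°. I'll regrip it now that it's level, then turn it about 9° further clockwise and centre it.

{"method": "move_arm", "body": {"series": [{"jaw": 44,"offset": [6.5,-4.5,0],"turn": -1.7},{"jaw": 44,"offset": [6.5,-4.5,30],"turn": -1.7},{"jaw": 44,"offset": [6.5,-4.5,65],"turn": -1.7},{"jaw": 44,"offset": [6.5,-4.5,100],"turn": -1.7},{"jaw": 44,"offset": [6.5,-4.5,129],"turn": -1.7}]}}

```text
t: 11.15
tool_pos: [0.5466, 0.0091, 0.0779]
tool_rot: [-179.8, -0.1, 109.9]
ft_force: [1.0, 0.0, -0.6]
width: 0.0445
finger_force: 0.0
```

{"method": "move_arm", "body": {"series": [{"jaw": 36,"offset": [0,0,0],"turn": 0},{"jaw": 32,"offset": [0,0,0],"turn": 0},{"jaw": 29,"offset": [0,0,0],"turn": 0},{"jaw": 27,"offset": [0,0,0],"turn": 0},{"jaw": 26,"offset": [0,0,0],"turn": 0}], "force": 6}}

```text
t: 11.65
tool_pos: [0.5496, 0.0094, 0.0822]
tool_rot: [179.8, 0.0, 109.9]
ft_force: [2.1, 0.2, 2.3]
width: 0.0281
finger_force: 6.0
```

```bash
python3 -c "from h import *;look('n')"
```

```text
[0.5496 0.0094 0.0822] [179.8   0.  109.9] [ 0.128 -0.415  0.01 ] 0.028118765077748648 6.002800762653351
scene [([276.7, 181.0], 7)]
side [([261.8, 186.9], 18), ([255.0, 202.0], 1), ([295.0, 203.5], 4), ([276.4, 209.8], 5), ([276.5, 219.3], 14), ([271.0, 220.0], 1), ([271.0, 222.0], 1), ([300.6, 224.4], 13), ([273.0, 224.0], 1), ([276.0, 224.0], 1)]
```

{"method": "move_arm", "body": {"series": [{"jaw": 26,"offset": [-1,-0.4,0],"turn": 0.17},{"jaw": 26,"offset": [-2,-0.8,0],"turn": 0.35},{"jaw": 26,"offset": [-3,-1.2,0],"turn": 0.52},{"jaw": 26,"offset": [-4,-1.6,0],"turn": 0.7},{"jaw": 26,"offset": [-5,-2,0],"turn": 0.9}]}}

```text
t: 12.25
tool_pos: [0.55, 0.005, 0.0821]
tool_rot: [179.7, -0.0, 105.4]
ft_force: [3.7, 1.4, 5.5]
width: 0.0281
finger_force: 6.0
```

{"method": "move_arm", "body": {"series": [{"jaw": 26,"offset": [-1,-0.3,0],"turn": 0.17},{"jaw": 26,"offset": [-2,-0.8,0],"turn": 0.35},{"jaw": 26,"offset": [-3,-1.2,0],"turn": 0.52},{"jaw": 26,"offset": [-4,-1.6,0],"turn": 0.7},{"jaw": 26,"offset": [-4.6,-2,0],"turn": 0.8}]}}

```text
t: 12.75
tool_pos: [0.5499, 0.0003, 0.0824]
tool_rot: [179.7, -0.0, 101.4]
ft_force: [3.7, 2.3, 6.0]
width: 0.0281
finger_force: 6.0
```

{"method": "move_arm", "body": {"series": [{"jaw": 30,"offset": [0,0,0],"turn": 0},{"jaw": 36,"offset": [0,0,0],"turn": 0},{"jaw": 42,"offset": [0,0,0],"turn": 0},{"jaw": 46,"offset": [0,0,0],"turn": 0},{"jaw": 46,"offset": [0,0,0],"turn": 0}]}}

```text
t: 13.25
tool_pos: [0.5465, -0.0015, 0.0803]
tool_rot: [-179.9, 0.0, 101.4]
ft_force: [0.3, 0.4, -0.1]
width: 0.046
finger_force: 0.0
```

{"method": "move_arm", "body": {"series": [{"jaw": 46,"offset": [0,0,-20],"turn": 0},{"jaw": 46,"offset": [0,0,-45],"turn": 0},{"jaw": 46,"offset": [0,0,-75],"turn": 0},{"jaw": 46,"offset": [0,0,-110],"turn": 0},{"jaw": 46,"offset": [0,0,-140],"turn": 0}]}}

```text
t: 13.75
tool_pos: [0.5469, -0.0012, 0.2221]
tool_rot: [-180.0, 0.0, 101.4]
ft_force: [0.8, -0.8, 0.5]
width: 0.0461
finger_force: 0.0
```

```bash
python3 - <<'E'
from h import *
look('o')
now={n:manip.camera(n) for n in("scene","side")}
for n in now:
        u,v=(291,195) if n=="scene" else (278,222)
        for t in((135,145,155) if n=="scene" else (172,180,188)):
            c=now[n][v-36:v+30,u-36:u+36];V=c.min(2)
            N,l,st,_=cv2.connectedComponentsWithStats((V>t-8).astype(np.uint8))
            i=1+st[1:,4].argmax()
            h=cv2.convexHull(np.argwhere(l==i)[:,::-1].astype(np.int32)).reshape(-1,2)+[u-36,v-36]
            print(n,t,np.round(np.hstack(cv2.fitEllipse(h.astype(np.float32))),1))
w=manip.camera("wrist")
a=cv2.imread('pics/o.png');cv2.imwrite('pics/p.png',np.vstack([cv2.resize(a,(680,340)),cv2.resize(w[60:310,:,::-1],(680,250))]))
E
```

```text
[ 0.5469 -0.0012  0.2221] [-180.     0.   101.4] [-0.039 -0.139  0.037] 0.04610420834447549 0.0
scene [([276.5, 180.0], 8), ([296.0, 179.5], 6), ([287.2, 184.6], 5)]
side [([275.0, 205.0], 1), ([278.5, 207.3], 14), ([276.3, 216.5], 14), ([271.0, 217.0], 1), ([271.0, 219.0], 1), ([276.0, 221.0], 1), ([301.5, 224.8], 13)]
scene 135 [289.9 195.4  42.   52.   93.5]
scene 145 [289.9 195.5  41.3  50.9  92.7]
scene 155 [289.9 195.5  40.6  50.   92.8]
side 172 [269.9 215.2  52.   74.4 128. ]
side 180 [276.6 222.8  45.5  55.4  90.2]
side 188 [276.6 222.7  45.1  55.1  91.3]
```

View pics/p.png

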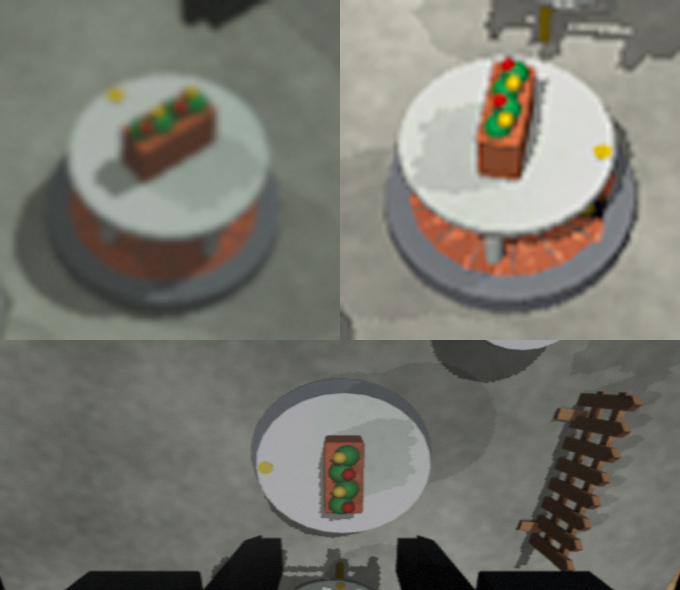

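The side view shows the yellow leg standing in the dark gap at picture position (592,208). The top's ellipse in both views matches a level top (z 0.08) centred on the patio to within 2–4 mm. The gripper is well clear, so I'm handing it in.

```bash
python3 -c "
from h import *
tri((276.5,180),(301.5,224.8));print(manip.close_job())"
```

```text
dot [ 0.4895 -0.0126  0.0826] bearing 190.31119766552487
the job is handed in; nothing more can be done
None
```

The table is turned about 27° clockwise, the yellow foot is in the gap and the top measures level; the gripper has let go and the job is handed in at about 14 s, with no verdict returned.

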